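# Set the bench supply's push-to-turn knob to the clipped mark

## Robot

A 6-joint arm with a two-finger parallel gripper is mounted at the origin on the work surface. World frame = base frame: x ahead of the robot, y to its left, z up, the work surface at z = 0. Lengths are in m, angles in rad, forces in N, time in s.
With the tool pointing down it reaches from about 0.3 to 0.875 m from the base axis. Payload 6.4 kg.
Tool frame: the origin (TCP) lies midway between the tips of the shut fingers; the grasp point (between the pads) lies 19 mm behind it; z points along the fingers, y is the line along which they close (so a half turn about z gives the same grasp; the last joint's range is limited). The gripper opens to 85 mm and grips with 20 to 120 N. Pads are 22 mm wide; open, the fingers measure 114 mm over their backs; the gripper's body (76 mm by 85 mm) begins 54 mm behind the grasp point. The pads swing forward as they close: fully open they stand 13 mm farther back than shut.
Start: joints at [-1.439, 0.181, 1.607, -0, 1.354, -0.206], TCP at [0.191, -0.543, 0.206] pointing down, gripper open.
Joint ranges: [-2.99, 2.99], [-0.89, 2.07], [0.3, 2.58], [-1.14, 4.28], [0, 2.63], [-3.12, 3.12]. Speed limits (rad/s): [2.57, 2.57, 3.01, 3.14, 3.14, 3.14].

## Interface

Orientations are given as a unit quaternion [w, x, y, z].
In Python, from bench import * gives the robot as it stands.
- The arm moves only by the tool play_rows, never from a script. Its argument "plan" is a list of rows, each a list of 3 entries, a list of its own where there are three numbers: the finger opening in mm, from 0 to 85.4, then the shift along the tool's x, y, z normalised to -1 to 1, where 1 is 40 cm, then the turn about the tool's z normalised to -1 to 1, where 1 is pi rad. A call has 1 to 10 rows; each row is the pose to reach, as a shift and turn from the pose commanded when the call began, along the tool's axes at that moment, turning the shorter way round; what a row does not reach only later rows make up. A row lasts 1/10 s, in which the tool goes at most 50 mm and 8.59 degrees, less where a joint would pass 70% of its speed; a pose out of reach is approached as far as the arm can. A call with a number of a shift or a turn outside -1 to 1 is refused whole. A call with a gripper value outside its range is refused whole. The fingers move at their own pace and stop on an object; the grip force is fixed at half the most. Time passes only in rows, so rows that repeat a pose let the fingers close. It gives the time, the measured TCP pose, the force, the opening and the grip force at its end, in the units of the state.
- get_obs(): the state, without advancing time (a new reading comes with each control period).
- camera(name): name is "side" or "top"; returns a dict with "image" (420x560x3 uint8, red, green, blue), "range_z" (420x560 float32, m along the optical axis (not along the pixel's ray), 0 where there is no reading), "intrinsics" (3x3 intrinsics, pixels), "rvec" (rotation vector, rad) and "tvec" (3), from world to camera coordinates, as OpenCV has them. Camera axes: x right, y down, z forward; pixel columns grow to the right and rows downward; lengths in m; the calibration is good to about 2 mm. A picture is of the moment at which its call begins.
- hand_in(): hands the job in; it is judged then, once.
Trained networks look in a picture, given as the dict that the camera call returned (one of the last four; its "shot" number tells which), for a name from the list of things; names that differ only in an ending like _2 or _b are one class to them, and where a whole thing is asked for, a point or a joint stands for the part that bears it (a point fixed in the world has none). Each returns a list of dicts, best first, with "conf" (0 to 1); they miss things now and then, are a little off and sometimes report something else, mostly with a low value. They report only what shows in the picture. A call takes as long as a camera call.
- search_frame(picture, label): "rect" ([centre column, centre row, width, height] in pixels, round what is visible of it).
- masks_of(picture, label): "mask" (420x560 bool, what is visible of it) and "rect" ([centre column, centre row, width, height] in pixels, round what is visible of it).
The state is a dict: "time_s": time; "q": joint angles; "dq": joint speeds; "joint_efforts": joint torques, N m; "eef_pos": TCP position; "eef_rot": TCP orientation; "wrist_force": force on the tool from outside, world axes, zero at the start; "torque": the same for the moment, N m; "opening": opening from 0.0 (shut) to 1.0 (fully open); "grasp_force": force on a finger pad.
Only numpy, scipy, OpenCV 4.12 (cv2) and the standard library are available. Lean on these libraries where they do the work, as an engineer would, in place of code of your own. Each camera call takes 0.05 s, during which the arm holds its last target. There are 200 camera calls.

## Task

Set the bench supply to the value marked on its scale: its big knob idles until it is pressed, so press it down firmly, turn it while it is held down until the pointer on the scale stands exactly at the nose of the steel marker clip, then let the knob spring up. Do not overload the knob, leave the clip where it is, and do not disturb the laser level, the parts tray, the multimeter or the solder spool.

Things in the scene. Friction and masses are not known exactly. Their poses are not given: they have to be found in the camera images.
- supply: The bench supply: grey steel box 220 x 220 x 130 mm, firm on the bench (cannot be moved), a round white scale plate of diameter 208 mm with black ticks on its flat top, the knob in the middle. Origin under its centre, x from its front to its back, z up. The scale's zero lies 2.6 rad counter-clockwise (seen from above) from this x axis.
- knob_axis (a point): Point on the knob's upright axis, level with its round face when up: 152 mm above the bench, 22 mm above the box. The knob is a black disc 92 mm across, its face flat, turning without end. Across the face, through the axis, runs a straight grey grip bar, 84 mm long, 12 mm wide, its top 20 mm above the face: push it sideways near an end, or pinch it. Fixed to the supply, with its axes.
- bar_end (a point): Middle of the top edge of one end of the grip bar, 42 mm from the axis, 20 mm above the face. Both ends look alike. The bar turns with the knob; it is not the pointer and starts at any angle. x axis outward along the bar.
- pointer (a point): Tip of the pointer, 76 mm from the axis: a flat black tongue, 8 mm wide, on a thin black disc that lies flush on the scale plate under the knob. It cannot be touched or moved by hand, only turned through the pressed knob. x axis outward.
- clip_mark (a point): Where the pointer's tip must come: 76 mm from the axis, just inward of the marker clip's nose. The clip is a dark steel block, 16 x 16 mm with a pointed nose towards the knob, its top 14 mm above the box, on the scale plate 81 to 102 mm from the axis; friction holds it, keep off it. x axis outward.
- dial (a joint): Angle of the pointer on the scale in rad, 0 to 5.2 (a stop at each end), growing clockwise seen from above; no detents. It needs 0.04 N m to turn and stays where it is left. It starts at 0.15 to 1.7; the clip always stands further clockwise, at 2.6 to 5.0 on the same scale.
- knob_press (a joint): How far the knob is down, in m: 0 up. A spring holds it up: it gives at about 3.5 N and meets a sprung friction clutch at 3 mm, at about 4.5 N; then each mm takes 2.4 N, to a stop at 6.5 mm (13 N). Only force on the clutch couples knob and pointer: below 7 N in all the knob idles or slips, at 9 to 16 N the pointer follows it.
- level: Laser level, 175 mm high, 124 mm wide, black and orange on three short metal feet; loose, beside the supply. Origin under its centre. Leave it alone.
- tray: Open red parts tray, 120 x 90 x 40 mm, loose, beside the supply. Origin under its centre. Leave it alone.
- meter: Orange multimeter lying flat behind the supply, 90 x 170 x 40 mm, loose. Origin under its centre. Leave it alone.
- spool: Spool of solder lying flat behind the supply, 60 mm across, 30 mm high, loose. Origin under its centre. Leave it alone.

How it is judged:
By the outcome, as a careful person would: the job done as asked, in the order asked, and still so for the second after the job is handed in, with the robot touching nothing.
It also fails if it takes over 72 s, if anything falls off the work surface, if the arm or the gripper's body presses on something with over 40 N, if the wrist force passes 120 N, or if a joint passes its speed limit or range.

## Working session

There is one attempt and no reset: what is moved stays moved. The work goes in short steps, Python scripts to look and compute and a tool call to move; the robot and the scene stay as the last step left them, time stands still between calls to the robot, and variables do not carry over. Pictures are saved under pics/ and viewed, at most 11 in all, crops included, and the job is handed in when it is done.

Besides the shell and the picture viewer there is one more tool, called as name(argument=value, ...), one argument or row to a line, values as JSON. play_rows: Moves the arm, as the interface text tells. Its arguments: {"type":"object","properties":{"plan":{"type":"array","items":{"type":"array"}}},"required":["plan"]}

```bash
mkdir -p pics; ls; cat > h.py <<'E'
from bench import *
import numpy as np, cv2
def P(c):
    R=cv2.Rodrigues(np.array(c["rvec"],float))[0]; return R,np.array(c["tvec"],float).ravel(),np.array(c["intrinsics"],float)
def proj(c,X):
    return cv2.projectPoints(np.array(X,float).reshape(-1,1,3),np.array(c["rvec"],float),np.array(c["tvec"],float),np.array(c["intrinsics"],float),None)[0].reshape(-1,2)
def onplane(c,uv,z):
    R,t,K=P(c); uv=np.atleast_2d(uv); d=(np.linalg.inv(K)@np.c_[uv,np.ones(len(uv))].T).T@R; o=-R.T@t
    return o+d*((z-o[2])/d[:,2])[:,None]
def cloud(c):
    R,t,K=P(c); z=np.asarray(c["range_z"],float); v,u=np.mgrid[:z.shape[0],:z.shape[1]]
    p=np.stack([(u-K[0,2])/K[0,0]*z,(v-K[1,2])/K[1,1]*z,z],-1)
    w=(p-t)@R; w[z<=0]=np.nan; return w
def save(c,n,rect=None,s=1):
    im=c["image"][...,::-1]
    if rect: x,y,w,h=rect; im=im[y:y+h,x:x+w]
    cv2.imwrite("pics/"+n,cv2.resize(im,None,fx=s,fy=s,interpolation=cv2.INTER_CUBIC))
E
python3 - <<'E'
from h import *
ob=get_obs(); print({k:np.round(v,3) for k,v in ob.items()})
for n in("side","top"):
    c=camera(n); save(c,n+"0.png"); R,t,K=P(c); print(n,-R.T@t,K[0,0],np.round(R[2],2))
    w=cloud(c)
    for l in("supply","knob_axis","bar_end","pointer","clip_mark","level","tray","meter","spool"):
        r=masks_of(c,l)
        for q in r[:2]: print(n,l,round(q["conf"],2),np.round(q["rect"]),np.round(np.nanmedian(w[q["mask"]],0),3))
E
```

```text
pics
{'time_s': np.float64(0.0), 'q': array([-1.439,  0.182,  1.608, -0.   ,  1.354, -0.206]), 'dq': array([-0.   ,  0.   ,  0.   ,  0.001,  0.001,  0.   ]), 'joint_efforts': array([-1.0000e-03, -4.4487e+01, -3.5134e+01, -0.0000e+00,  9.0000e-03,
       -0.0000e+00]), 'eef_pos': array([ 0.191, -0.542,  0.205]), 'eef_rot': array([-0.001,  0.986,  0.168,  0.   ]), 'wrist_force': array([-0.453,  0.037, -0.013]), 'torque': array([-0.005,  0.059, -0.065]), 'grasp_force': np.float64(0.0), 'opening': np.float64(1.002)}
side [0.35444701 0.77029596 0.86688946] 403.7407242345403 [ 0.22 -0.67 -0.71]
side supply 0.96 [315. 183.  99.  84.] [ 0.527 -0.041  0.129]
side supply 0.67 [314. 172.  33.  13.] [ 0.548 -0.06   0.132]
side knob_axis 0.66 [316. 181.  90.  83.] [ 0.527 -0.041  0.129]
side bar_end 0.87 [315. 160.  30.  25.] [ 0.541 -0.084  0.152]
side pointer 0.57 [316. 172.  35.  15.] [ 0.507 -0.071  0.132]
side level 0.92 [281. 129.  38.  55.] [ 0.696 -0.26   0.121]
side tray 0.67 [316. 169.  39.  18.] [ 0.524 -0.067  0.132]
side tray 0.64 [338. 251.  54.  47.] [0.413 0.084 0.008]
side meter 0.7 [256. 218.  42.  54.] [0.662 0.06  0.04 ]
side meter 0.16 [340. 254.  51.  44.] [0.412 0.084 0.008]
side spool 0.77 [254. 175.  19.  23.] [ 0.735 -0.116  0.029]
side spool 0.49 [315. 183.  90.  83.] [ 0.527 -0.041  0.129]
top [0.38253742 0.06085586 1.4544249 ] 476.7099548047848 [ 0.13  0.01 -0.99]
top knob_axis 0.9 [345. 219. 108. 100.] [ 0.535 -0.091  0.131]
top bar_end 0.8 [345. 216.  39.  34.] [ 0.539 -0.094  0.153]
top pointer 0.72 [338. 237.   4.   9.] [ 0.488 -0.076  0.134]
top clip_mark 0.48 [363. 187.  11.   8.] [ 0.622 -0.138  0.144]
top level 0.84 [408. 167.  48.  45.] [ 0.684 -0.272  0.137]
top level 0.23 [344. 218. 106. 102.] [ 0.535 -0.091  0.131]
top tray 0.57 [276. 262.  33.  44.] [0.411 0.098 0.004]
top meter 0.97 [293. 178.  59.  52.] [0.666 0.044 0.04 ]
top spool 0.8 [351. 159.  18.  18.] [ 0.731 -0.12   0.03 ]
```

```bash
python3 - <<'E'
from h import *
for n,r in(("top",(275,150,140,140)),("side",(260,90,110,150))):
    c=camera(n); save(c,n+"1.png",r,4 if n=="side" else 4.2)
E
python3 -c "
import cv2,numpy as np
a=cv2.imread('pics/top1.png')[:588,:588];b=cv2.imread('pics/side1.png');print(a.shape,b.shape)"
```

```text
(588, 588, 3) (600, 440, 3)
```

View pics/top0.png

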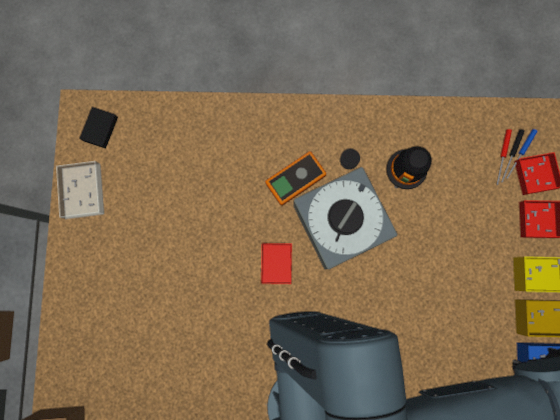

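View pics/top1.png

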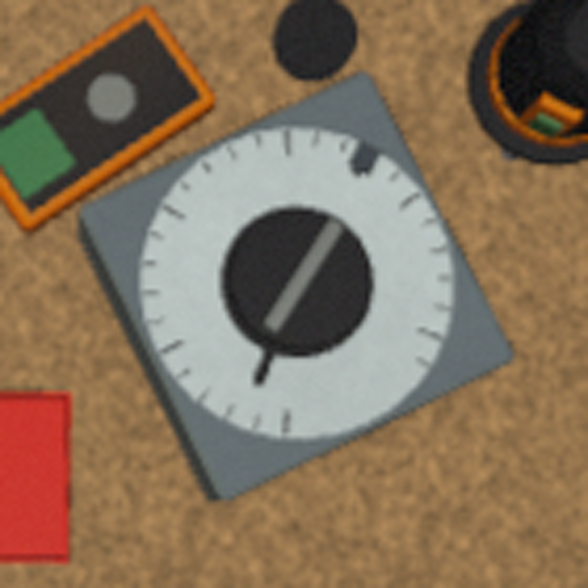

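View pics/side1.png

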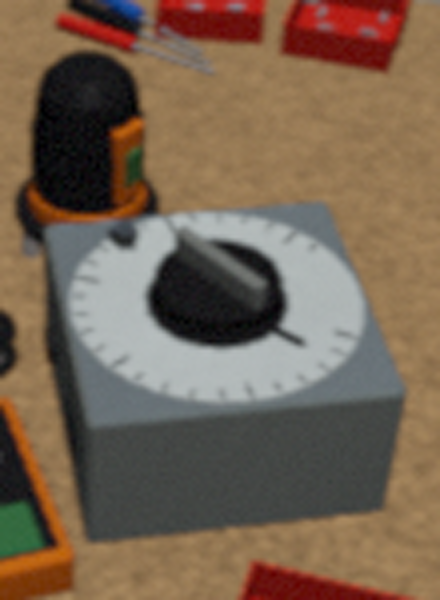

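Top view: plate centre is near pixel (346,217), the pointer tip near (337,241), the clip near (362,188), and the bar runs (339,228)–(355,203). The side view shows the same layout. Next I'll measure these precisely.

```bash
cat >> h.py <<'E'
from scipy.optimize import least_squares
def fitcircle(p):
    f=lambda v:np.hypot(p[:,0]-v[0],p[:,1]-v[1])-v[2]
    return least_squares(f,[*p.mean(0),.1],loss='soft_l1',f_scale=.001).x
def plate(c,c0=(.535,-.091)):
    "white plate outline -> circle on z=.130"
    hsv=cv2.cvtColor(c["image"],cv2.COLOR_RGB2HSV); w=cloud(c)
    m=((hsv[...,2]>150)&(hsv[...,1]<40)&(np.hypot(w[...,0]-c0[0],w[...,1]-c0[1])<.13)).astype(np.uint8)
    k=max(cv2.findContours(m,cv2.RETR_EXTERNAL,cv2.CHAIN_APPROX_NONE)[0],key=len)
    k=cv2.convexHull(k).reshape(-1,2).astype(float)
    return fitcircle(onplane(c,k,.1305)[:,:2])
def polar(c,cen,z=.1305,radii=np.arange(.050,.0765,.001),n=1440):
    a=np.arange(n)*2*np.pi/n
    X=np.array([[cen[0]+r*np.cos(t),cen[1]+r*np.sin(t),z] for r in radii for t in a])
    uv=proj(c,X).astype(np.float32).reshape(len(radii),n,2)
    g=cv2.cvtColor(c["image"],cv2.COLOR_RGB2GRAY)
    return a,cv2.remap(g,uv[...,0],uv[...,1],cv2.INTER_CUBIC).astype(float)
def darkang(c,cen,z,radii,near=None,width=.5):
    a,g=polar(c,cen,z,radii); g=g.mean(0); d=np.clip(np.median(g)-g-15,0,None)
    i=np.argmax(d) if near is None else np.argmax(d*(np.abs(np.angle(np.exp(1j*(a-near))))<width))
    s=np.angle(np.exp(1j*(a-a[i]))); m=np.abs(s)<.2
    return np.angle(np.exp(1j*(a[i]+(d*s)[m].sum()/d[m].sum()))), d[i]
E
python3 - <<'E'
from h import *
for n in("top","side"):
    c=camera(n); k=plate(c); print(n,"circle",k)
    for r0,r1 in((.052,.062),(.062,.07),(.066,.074)): print(" pointer",darkang(c,k,.1305,np.arange(r0,r1,.001)))
    w=cloud(c)
    for z in(.1305,.144):
        for r0,r1 in((.078,.084),(.084,.09),(.086,.1)): print(" clip z",z,r0,darkang(c,k,z,np.arange(r0,r1,.001),near=-.49,width=.3))
    hi=(w[...,2]>.134)&(w[...,2]<.160)&(np.hypot(w[...,0]-k[0],w[...,1]-k[1])<.107)
    q=w[hi]-np.r_[k[:2],0]; rr=np.hypot(*q[:,:2].T); cl=q[rr>.075]
    if len(cl): print(" clip depth",len(cl),cl.mean(0).round(4),np.arctan2(cl[:,1].mean(),cl[:,0].mean()),cl[:,2].max())
    fz=(w[...,2][(np.hypot(w[...,0]-k[0],w[...,1]-k[1])<.04)]); print(" z knob pct",np.nanpercentile(fz,[10,50,95]).round(4))
    b=w[(w[...,2]>.163)&(np.hypot(w[...,0]-k[0],w[...,1]-k[1])<.06)]
    if len(b)>4: m=b.mean(0); u,s,v=np.linalg.svd((b-m)[:,:2],full_matrices=False); print(" bar",m,v[0],np.arctan2(v[0][1],v[0][0])%np.pi,len(b),np.ptp((b-m)[:,:2]@v[0]))
    for r in masks_of(c,"bar_end")[:1]:
        v,u=np.nonzero(r["mask"]); 
        p=onplane(c,np.c_[u,v],.171); m=p.mean(0); s=np.linalg.svd((p-m)[:,:2],full_matrices=False)[2]; print(" barmask",len(u),m,np.arctan2(s[0][1],s[0][0])%np.pi,np.ptp((p-m)[:,:2]@s[0]))
E
```

```text
top circle [ 0.53956517 -0.09653022  0.10371832]
 pointer (np.float64(2.7865877021671546), np.float64(131.1818181818182))
 pointer (np.float64(2.7844304278000216), np.float64(135.7777777777778))
 pointer (np.float64(2.7836105253387746), np.float64(125.625))
 clip z 0.1305 0.078 (np.float64(-0.4928633281671753), np.float64(22.0))
 clip z 0.1305 0.084 (np.float64(-0.4922120432230222), np.float64(104.83333333333334))
 clip z 0.1305 0.086 (np.float64(-0.4911023139217446), np.float64(103.96666666666665))
 clip z 0.144 0.078 (np.float64(-0.48092617312003433), np.float64(73.0))
 clip z 0.144 0.084 (np.float64(-0.4865202841359964), np.float64(110.16666666666666))
 clip z 0.144 0.086 (np.float64(-0.4847099918473073), np.float64(103.39999999999999))
 clip depth 373 [ 0.0059 -0.003   0.1363] -0.47284134626955043 0.1498638517279968
 z knob pct [0.1492 0.1531 0.1734]
 bar [ 0.53953918 -0.09513015  0.1714861 ] [-0.84779712  0.5303207 ] 2.5826138562487904 140 0.0840611820266487
 barmask 924 [ 0.53691782 -0.09432908  0.171     ] 1.9568362390141298 0.09500478102888461
side circle [ 0.54206745 -0.0995
[... 353 characters left out ...]
.487753095971285), np.float64(73.99999999999999))
 clip z 0.1305 0.086 (np.float64(-0.5163563707073398), np.float64(114.0))
 clip z 0.144 0.078 (np.float64(-0.3713180390094169), np.float64(124.42857142857144))
 clip z 0.144 0.084 (np.float64(-0.3928372735842703), np.float64(127.33333333333334))
 clip z 0.144 0.086 (np.float64(-0.40399970996389123), np.float64(98.66666666666666))
 clip depth 57 [ 0.0549 -0.0161  0.1392] -0.28520012568556236 0.14542991502169836
 z knob pct [0.1504 0.1534 0.1725]
 bar [ 0.54175559 -0.09431028  0.16989199] [-0.85083999  0.52542488] 2.5883782508097086 131 0.08343821748213756
 barmask 656 [ 0.53715487 -0.06783844  0.171     ] 1.9710572234414732 0.11337709439337507
```

play_rows(
  plan=[
    [30,[0,0,-0.2],0],
    [30,[0.1,-0.06,-0.2],-0.04],
    [30,[0.6,-0.38,-0.2],-0.35],
    [30,[0.6,-0.38,-0.2],-0.35],
    [30,[0.6,-0.38,-0.2],-0.35],
    [30,[0.6,-0.38,-0.2],-0.35],
    [30,[0.6,-0.38,-0.2],-0.35],
    [30,[0.6,-0.38,-0.2],-0.35],
    [30,[0.6,-0.38,-0.2],-0.35],
    [30,[0.6,-0.38,-0.2],-0.35],
  ],
)

```text
time_s: 2.3
eef_pos: [0.367, -0.3191, 0.286]
eef_rot: [0.0, 0.752, 0.659, -0.0]
wrist_force: [0.0, -0.2, 0.9]
opening: 0.357
grasp_force: 0.0
```

```bash
cat >> h.py <<'E'
from scipy.spatial.transform import Rotation as Ro
def rel(x,y,z,yaw):
    "row numbers for a target, from the current measured pose"
    o=get_obs(); q=o["eef_rot"]; R=Ro.from_quat([q[1],q[2],q[3],q[0]]).as_matrix()
    cy=np.arctan2(R[1,0],R[0,0]); s=R.T@(np.array([x,y,z])-o["eef_pos"])/.4
    print("t",o["time_s"],"pos",o["eef_pos"].round(4),"yaw",cy.round(4),"tilt",R[2].round(4),"q",np.round(o["q"],3),"F",o["wrist_force"].round(2),"T",np.round(o["torque"],3),"open",round(float(o["opening"])*85.4,1),"grip",o["grasp_force"])
    print("shift",s.round(4),"turn",np.round(np.angle(np.exp(1j*(cy-yaw)))/np.pi,4))
E
python3 -c "
from h import *
rel(.540,-.0965,.26,2.585)"
```

```text
t 2.3 pos [ 0.367  -0.3191  0.286 ] yaw 1.439 tilt [-2.e-04  1.e-04 -1.e+00] q [-0.96  -0.082  1.72  -0.     1.503 -0.829] F [ 0.04 -0.18  0.88] T [ 0.02  -0.009  0.064] open 30.5 grip 0.0
shift [0.6085 0.3557 0.065 ] turn -0.3648
```

play_rows(
  plan=[
    [30,[0.608,0.356,0],-0.365],
    [30,[0.608,0.356,0],-0.365],
    [30,[0.608,0.356,0],-0.365],
    [30,[0.608,0.356,0],-0.365],
    [30,[0.608,0.356,0],-0.365],
    [30,[0.608,0.356,0],-0.365],
    [30,[0.608,0.356,0.1],-0.365],
    [30,[0.608,0.356,0.1],-0.365],
    [30,[0.608,0.356,0.1],-0.365],
    [30,[0.608,0.356,0.1],-0.365],
  ],
)

```text
time_s: 3.3
eef_pos: [0.5405, -0.098, 0.2465]
eef_rot: [0.0, 0.277, 0.961, -0.0]
wrist_force: [0.4, -0.0, 0.9]
opening: 0.352
grasp_force: 0.0
```

```bash
python3 -c "
from h import *
rel(.540,-.0965,.165,2.585)
c=camera('side'); save(c,'side2.png',(240,60,160,160),3.6)"
```

```text
t 3.3 pos [ 0.5405 -0.098   0.2465] yaw 2.5794 tilt [-1.e-03  2.e-04 -1.e+00] q [-0.396  0.09   1.626  0.     1.425 -1.404] F [ 0.41 -0.03  0.88] T [0.026 0.034 0.014] open 30.1 grip 0.0
shift [0.0032 0.0025 0.2037] turn -0.0018
```

View pics/side2.png

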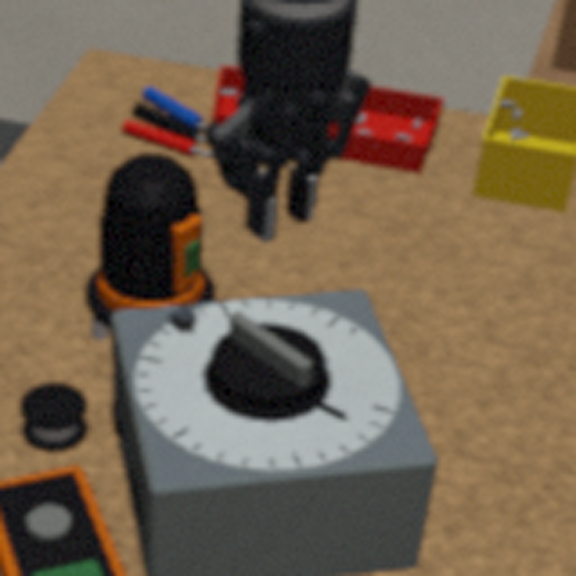

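```bash
python3 -c "
from h import *
rel(.540,-.0965,.165,2.585)
c=camera('side'); print((proj(c,[get_obs()['eef_pos'],[.540,-.0965,.172]])-[240,60])*3.6)
c=camera('top'); print((proj(c,[get_obs()['eef_pos'],[.540,-.0965,.172]])-[250,140])*3.6);save(c,'top2.png',(250,140,160,160),3.6)"
```

```text
t 3.35 pos [ 0.5406 -0.0982  0.2469] yaw 2.5799 tilt [-1.7e-03  3.0e-04 -1.0e+00] q [-0.396  0.09   1.626 -0.     1.425 -1.405] F [0.05 0.29 0.79] T [-0.026  0.005 -0.02 ] open 30.2 grip 0.0
shift [0.0039 0.0026 0.2046] turn -0.0016
[[276.55842832 255.65097964]
 [270.11759926 338.43378652]]
[[364.63668014 255.29693292]
 [349.24326478 268.69802449]]
```

View pics/top2.png

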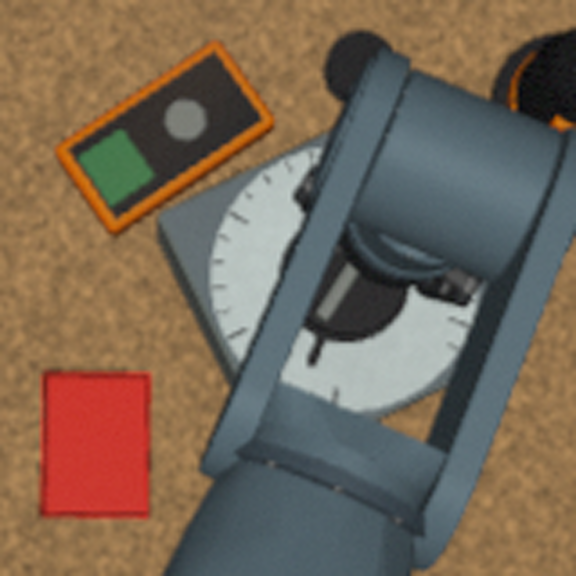

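```bash
python3 -c "
from h import *
for n in ('side','top'):
    c=camera(n); w=cloud(c); d=np.hypot(w[...,0]-.5406,w[...,1]+.0982)
    m=(d<.06)&(w[...,2]>.19)&(w[...,2]<.30); p=w[m]
    for lo in np.arange(.2,.3,.01):
        s=p[(p[:,2]>=lo)&(p[:,2]<lo+.01)]
        if len(s): print(n,lo.round(2),len(s),s.mean(0).round(4),s.min(0).round(3),s.max(0).round(3))
"
```

```text
side 0.27 24 [ 0.54   -0.097   0.2765] [ 0.524 -0.117  0.272] [ 0.56  -0.073  0.28 ]
side 0.28 58 [ 0.5394 -0.0957  0.2851] [ 0.522 -0.12   0.28 ] [ 0.561 -0.07   0.29 ]
side 0.29 58 [ 0.5413 -0.0929  0.2952] [ 0.522 -0.119  0.29 ] [ 0.562 -0.068  0.3  ]
top 0.27 1 [ 0.5409 -0.0735  0.2781] [ 0.541 -0.073  0.278] [ 0.541 -0.073  0.278]
top 0.28 2 [ 0.5408 -0.0735  0.2884] [ 0.54  -0.075  0.287] [ 0.542 -0.072  0.29 ]
```

play_rows(
  plan=[
    [30,[0.002,0.002,0.1],-0.002],
    [30,[0.004,0.003,0.16],-0.002],
    [30,[0.004,0.003,0.18],-0.002],
    [30,[0.004,0.003,0.19],-0.002],
    [30,[0.004,0.003,0.2],-0.002],
    [30,[0.004,0.003,0.21],-0.002],
    [30,[0.004,0.003,0.21],-0.002],
  ],
)

```text
time_s: 4.25
eef_pos: [0.5397, -0.0957, 0.1623]
eef_rot: [0.0, 0.272, 0.962, -0.0]
wrist_force: [0.4, -0.2, -0.7]
opening: 0.354
grasp_force: 0.0
```

```bash
python3 -c "
from h import *
rel(.540,-.0965,.152,2.585)
c=camera('side'); save(c,'side3.png',(260,90,120,120),5)
w=cloud(c); d=np.hypot(w[...,0]-.5406,w[...,1]+.0982)
p=w[(d<.06)&(w[...,2]>.15)&(w[...,2]<.23)]
for lo in np.arange(.15,.23,.008):
    s=p[(p[:,2]>=lo)&(p[:,2]<lo+.008)]
    if len(s): print(lo.round(3),len(s),s.mean(0).round(4),s.min(0).round(3),s.max(0).round(3))
"
```

```text
t 4.25 pos [ 0.5397 -0.0957  0.1623] yaw 2.5903 tilt [-7.e-04  1.e-04 -1.e+00] q [-0.392  0.164  1.718 -0.     1.258 -1.412] F [ 0.36 -0.25 -0.69] T [-0.016  0.    -0.014] open 30.2 grip 0.0
shift [-0.0016 -0.0012  0.0257] turn 0.0017
0.15 373 [ 0.542  -0.09    0.1524] [ 0.497 -0.144  0.15 ] [ 0.587 -0.051  0.158]
0.158 54 [ 0.5427 -0.0918  0.1621] [ 0.506 -0.117  0.158] [ 0.58  -0.071  0.166]
0.166 82 [ 0.5351 -0.0905  0.1702] [ 0.507 -0.12   0.166] [ 0.58  -0.07   0.174]
0.174 1 [ 0.5346 -0.0858  0.1745] [ 0.535 -0.086  0.175] [ 0.535 -0.086  0.175]
0.182 4 [ 0.5359 -0.1005  0.1892] [ 0.527 -0.111  0.189] [ 0.547 -0.076  0.19 ]
0.19 28 [ 0.5376 -0.0934  0.1949] [ 0.522 -0.117  0.191] [ 0.558 -0.07   0.198]
0.198 34 [ 0.54   -0.0922  0.2021] [ 0.521 -0.116  0.198] [ 0.562 -0.069  0.206]
0.206 38 [ 0.5417 -0.0907  0.2101] [ 0.521 -0.115  0.207] [ 0.562 -0.067  0.214]
0.214 41 [ 0.5401 -0.0895  0.2176] [ 0.521 -0.118  0.214] [ 0.562 -0.067  0.222]
0.222 33 [ 0.5359 -0.0962  0.2258] [ 0.519 -0.115  0.222] [ 0.552 -0.067  0.23 ]
```

View pics/side3.png

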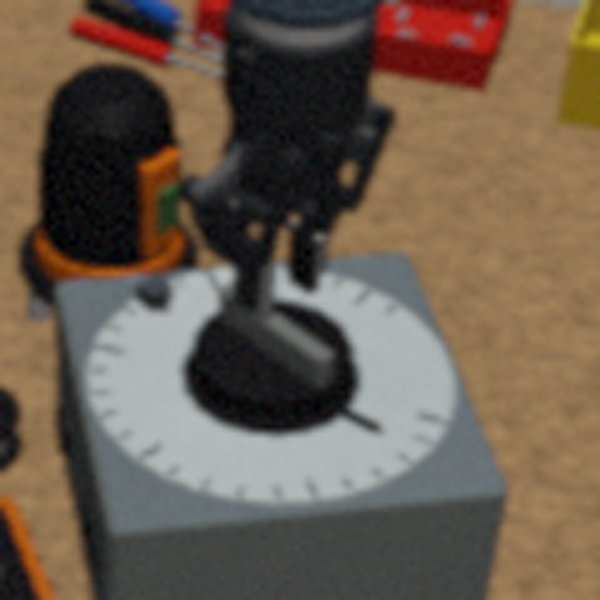

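play_rows(
  plan=[
    [30,[-0.001,-0.001,0.013],0],
    [30,[-0.001,-0.001,0.026],0],
    [24,[-0.001,-0.001,0.026],0],
    [24,[-0.001,-0.001,0.026],0],
  ],
)

```text
time_s: 4.7
eef_pos: [0.5394, -0.0961, 0.1512]
eef_rot: [-0.0, 0.272, 0.962, 0.0]
wrist_force: [0.4, -0.3, 0.4]
opening: 0.28
grasp_force: 0.0
```

```bash
cat > tip.py <<'E'
from h import *
rel(.540,-.0965,.152,2.585)
c=camera('side')
w=cloud(c); d=np.hypot(w[...,0]-.5406,w[...,1]+.0982)
p=w[(d<.06)&(w[...,2]>.15)&(w[...,2]<.23)]
for lo in np.arange(.15,.21,.004):
    s=p[(p[:,2]>=lo)&(p[:,2]<lo+.004)]
    if len(s): print(lo.round(3),len(s),s.mean(0).round(4),s.min(0).round(3),s.max(0).round(3))
E
python3 tip.py
```

```text
t 4.7 pos [ 0.5394 -0.0961  0.1512] yaw 2.5903 tilt [ 6.e-04 -1.e-04 -1.e+00] q [-0.393  0.177  1.728 -0.     1.238 -1.413] F [ 0.35 -0.3   0.4 ] T [0.031 0.04  0.026] open 23.9 grip 0.0
shift [-0.0019 -0.0001 -0.002 ] turn 0.0017
0.15 309 [ 0.5438 -0.0893  0.1519] [ 0.497 -0.14   0.15 ] [ 0.588 -0.051  0.154]
0.154 51 [ 0.5429 -0.0866  0.1556] [ 0.499 -0.133  0.154] [ 0.581 -0.051  0.158]
0.158 28 [ 0.5381 -0.0891  0.16  ] [ 0.506 -0.116  0.158] [ 0.58  -0.072  0.162]
0.162 16 [ 0.5371 -0.0886  0.1639] [ 0.508 -0.112  0.162] [ 0.576 -0.073  0.166]
0.166 23 [ 0.5392 -0.0913  0.168 ] [ 0.506 -0.116  0.166] [ 0.58  -0.072  0.17 ]
0.17 47 [ 0.532  -0.0899  0.1716] [ 0.507 -0.12   0.17 ] [ 0.578 -0.072  0.174]
0.174 5 [ 0.5391 -0.0918  0.1765] [ 0.522 -0.112  0.174] [ 0.557 -0.078  0.178]
0.178 8 [ 0.5379 -0.0918  0.1796] [ 0.529 -0.107  0.179] [ 0.547 -0.076  0.181]
0.182 17 [ 0.5344 -0.1009  0.1841] [ 0.522 -0.117  0.182] [ 0.559 -0.076  0.186]
0.186 20 [ 0.5408 -0.0874  0.1881] [ 0.523 -0.113  0.186] [ 0.558 -0.07   0.19 ]
0.19 20 [ 0.5417 -0.0916  0.192 ] [ 0.523 -0.113  0.19 ] [ 0.559 -0.071  0.194]
0.194 16 [ 0.5391 -0.0909  0.1962] [ 0.523 -0.113  0.194] [ 0.556 -0.071  0.197]
0.198 19 [ 0.5408 -0.0914  0.2001] [ 0.524 -0.112  0.198] [ 0.558 -0.07   0.202]
0.202 21 [ 0.5427 -0.0881  0.2037] [ 0.522 -0.114  0.202] [ 0.56  -0.071  0.206]
0.206 18 [ 0.5355 -0.0983  0.2084] [ 0.522 -0.115  0.206] [ 0.55  -0.073  0.21 ]
```

play_rows(
  plan=[
    [24,[-0.001,0,0.01],0],
    [24,[-0.001,0,0.01],0],
  ],
)

```text
time_s: 4.95
eef_pos: [0.5396, -0.0963, 0.147]
eef_rot: [-0.0, 0.272, 0.962, 0.0]
wrist_force: [-0.0, -0.5, 0.0]
opening: 0.279
grasp_force: 0.0
```

play_rows(
  plan=[
    [24,[0,0,0.01],0],
    [24,[0,0,0.01],0],
  ],
)

```text
time_s: 5.15
eef_pos: [0.5395, -0.0962, 0.1429]
eef_rot: [-0.0, 0.272, 0.962, 0.0]
wrist_force: [0.2, -0.7, 0.7]
opening: 0.277
grasp_force: 0.0
```

```bash
python3 tip.py
```

```text
t 5.15 pos [ 0.5395 -0.0962  0.1429] yaw 2.5903 tilt [ 1.e-03 -1.e-04 -1.e+00] q [-0.393  0.187  1.734  0.     1.222 -1.413] F [ 0.2  -0.65  0.72] T [0.013 0.032 0.006] open 23.7 grip 0.0
shift [-0.0014  0.     -0.0229] turn 0.0017
0.15 283 [ 0.543  -0.0865  0.152 ] [ 0.497 -0.14   0.15 ] [ 0.587 -0.052  0.154]
0.154 54 [ 0.5418 -0.0829  0.155 ] [ 0.499 -0.131  0.154] [ 0.582 -0.051  0.157]
0.158 23 [ 0.5366 -0.0887  0.1599] [ 0.506 -0.116  0.158] [ 0.58  -0.074  0.162]
0.162 16 [ 0.5291 -0.0841  0.1643] [ 0.507 -0.11   0.162] [ 0.572 -0.074  0.166]
0.166 27 [ 0.5392 -0.0938  0.1682] [ 0.507 -0.116  0.166] [ 0.58  -0.073  0.17 ]
0.17 47 [ 0.5297 -0.0888  0.1718] [ 0.508 -0.112  0.17 ] [ 0.573 -0.073  0.174]
0.174 24 [ 0.5384 -0.0922  0.176 ] [ 0.523 -0.11   0.174] [ 0.558 -0.075  0.178]
0.178 14 [ 0.5383 -0.0936  0.1802] [ 0.523 -0.114  0.178] [ 0.555 -0.071  0.182]
0.182 19 [ 0.5401 -0.0915  0.1842] [ 0.523 -0.114  0.182] [ 0.558 -0.072  0.186]
0.186 14 [ 0.5404 -0.0916  0.188 ] [ 0.523 -0.113  0.186] [ 0.558 -0.071  0.19 ]
0.19 23 [ 0.5397 -0.0901  0.1917] [ 0.523 -0.112  0.19 ] [ 0.559 -0.069  0.194]
0.194 21 [ 0.5393 -0.0918  0.1958] [ 0.523 -0.111  0.194] [ 0.559 -0.072  0.198]
0.198 15 [ 0.5391 -0.0925  0.1999] [ 0.524 -0.114  0.198] [ 0.553 -0.07   0.202]
0.202 19 [ 0.5362 -0.0983  0.2041] [ 0.523 -0.111  0.202] [ 0.553 -0.071  0.206]
0.206 10 [ 0.5372 -0.0964  0.2086] [ 0.528 -0.111  0.207] [ 0.549 -0.071  0.21 ]
```

play_rows(
  plan=[
    [24,[-0.001,0,0.01],0.001],
    [24,[-0.001,0,0.02],0.001],
    [24,[-0.001,0,0.02],0.001],
  ],
)

```text
time_s: 5.5
eef_pos: [0.5397, -0.0964, 0.1347]
eef_rot: [-0.001, 0.274, 0.962, 0.0]
wrist_force: [-0.4, 0.7, 0.1]
opening: 0.284
grasp_force: 0.0
```

play_rows(
  plan=[
    [18,[0,0,0],0],
    [18,[0,0,0],0],
    [18,[0,0,0],0],
  ],
)

```text
time_s: 5.8
eef_pos: [0.5404, -0.0966, 0.1357]
eef_rot: [0.0, 0.274, 0.962, -0.0]
wrist_force: [0.3, 0.3, 0.3]
opening: 0.212
grasp_force: 0.0
```

play_rows(
  plan=[
    [18,[0,0,0.008],0],
    [18,[0,0,0.008],0],
  ],
)

```text
time_s: 6.0
eef_pos: [0.54, -0.0965, 0.1319]
eef_rot: [-0.0, 0.274, 0.962, 0.0]
wrist_force: [0.3, -0.4, -0.5]
opening: 0.205
grasp_force: 0.0
```

```bash
sed -i 's/p\[(d<.06)/p[(d<.06)/; s/np.arange(.15,.21/np.arange(.15,.178/; s/^c=camera.*/c=camera("side"); save(c,"side4.png",(280,110,80,80),7)/' tip.py; python3 tip.py
```

```text
t 6.0 pos [ 0.54   -0.0965  0.1319] yaw 2.5872 tilt [ 6.e-04 -1.e-04 -1.e+00] q [-0.393  0.201  1.741  0.     1.2   -1.41 ] F [ 0.28 -0.39 -0.47] T [ 0.007 -0.03   0.021] open 17.5 grip 0.0
shift [-0.0001 -0.     -0.0504] turn 0.0007
0.15 277 [ 0.544  -0.0844  0.1519] [ 0.498 -0.139  0.15 ] [ 0.588 -0.052  0.154]
0.154 40 [ 0.5358 -0.0866  0.1554] [ 0.502 -0.131  0.154] [ 0.579 -0.055  0.158]
0.158 20 [ 0.5402 -0.0883  0.16  ] [ 0.51  -0.115  0.158] [ 0.579 -0.073  0.162]
0.162 27 [ 0.5335 -0.0839  0.1639] [ 0.507 -0.111  0.162] [ 0.579 -0.072  0.166]
0.166 26 [ 0.5319 -0.0853  0.1684] [ 0.507 -0.111  0.166] [ 0.576 -0.073  0.17 ]
0.17 52 [ 0.5285 -0.0866  0.1719] [ 0.507 -0.111  0.17 ] [ 0.559 -0.073  0.174]
0.174 21 [ 0.5385 -0.0928  0.1759] [ 0.524 -0.114  0.174] [ 0.559 -0.073  0.178]
```

View pics/side4.png

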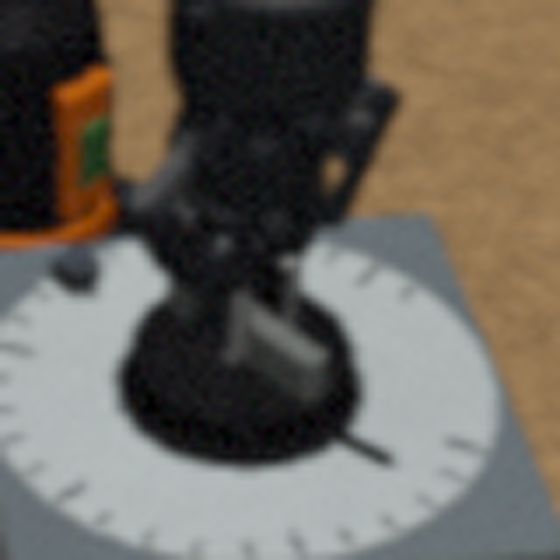

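play_rows(
  plan=[
    [15,[0,0,0.007],0],
    [15,[0,0,0.007],0],
    [15,[0,0,0.007],0],
  ],
)

```text
time_s: 6.35
eef_pos: [0.5401, -0.0965, 0.1294]
eef_rot: [-0.0, 0.274, 0.962, 0.0]
wrist_force: [-0.2, 0.1, -0.3]
opening: 0.175
grasp_force: 0.0
```

play_rows(
  plan=[
    [15,[0,0,0.005],0],
    [15,[0,0,0.005],0],
  ],
)

```text
time_s: 6.55
eef_pos: [0.5401, -0.0965, 0.1272]
eef_rot: [-0.0, 0.274, 0.962, 0.0]
wrist_force: [-0.8, 0.4, 0.6]
opening: 0.175
grasp_force: 0.0
```

play_rows(
  plan=[
    [15,[0,0,0.005],0],
    [15,[0,0,0.005],0],
  ],
)

```text
time_s: 6.75
eef_pos: [0.5403, -0.0966, 0.1257]
eef_rot: [0.0, 0.274, 0.962, -0.0]
wrist_force: [-1.1, 0.8, 2.4]
opening: 0.176
grasp_force: 1.9
```

play_rows(
  plan=[
    [15,[0,0,0.005],0],
    [15,[0,0,0.005],0],
  ],
)

```text
time_s: 6.95
eef_pos: [0.5403, -0.0966, 0.1236]
eef_rot: [0.0, 0.274, 0.962, -0.0]
wrist_force: [-1.2, 0.5, 5.9]
opening: 0.173
grasp_force: 2.3
```

play_rows(
  plan=[
    [15,[0,0,0.005],0],
    [15,[0,0,0.005],0],
  ],
)

```text
time_s: 7.15
eef_pos: [0.5404, -0.0966, 0.122]
eef_rot: [0.0, 0.274, 0.962, -0.0]
wrist_force: [-2.7, 1.2, 7.4]
opening: 0.173
grasp_force: 4.1
```

play_rows(
  plan=[
    [15,[0,0,0.004],0],
    [15,[0,0,0.004],0],
    [15,[0,0,0.004],0],
  ],
)

```text
time_s: 7.45
eef_pos: [0.5404, -0.0966, 0.121]
eef_rot: [0.0, 0.274, 0.962, -0.0]
wrist_force: [-4.5, 1.9, 10.0]
opening: 0.174
grasp_force: 5.3
```

play_rows(
  plan=[
    [15,[0,0,0.001],0.02],
    [15,[0,0,0.001],0.05],
    [15,[0,0,0.001],0.08],
    [15,[0,0,0.001],0.11],
    [15,[0,0,0.001],0.11],
  ],
)

```text
time_s: 7.95
eef_pos: [0.5411, -0.0974, 0.121]
eef_rot: [0.001, 0.436, 0.9, -0.0]
wrist_force: [-3.1, -0.7, 10.9]
opening: 0.172
grasp_force: 6.2
```

```bash
cat > look.py <<'E'
from h import *
rel(.540,-.0965,.125,2.585)
K=(.5400,-.0965)
for n in("top","side"):
    c=camera(n); 
    a,g=polar(c,(.5396,-.0965) if n=="top" else (.542,-.0996),.1305,np.arange(.056,.074,.001)); g=g.mean(0)
    m=g<95; 
    lab=np.flatnonzero(np.diff(np.r_[0,m.astype(int),0])); 
    print(n,[(round(float(np.angle(np.exp(1j*a[i]))),3),round((j-i)*2*np.pi/1440,3),round(g[i:j].min())) for i,j in lab.reshape(-1,2)])
    r=search_frame(c,"pointer"); print([(np.round(q["rect"],1),round(q["conf"],2)) for q in r[:2]])
E
python3 look.py
```

```text
t 7.95 pos [ 0.5411 -0.0974  0.121 ] yaw 2.2389 tilt [-2.6e-03  5.0e-04 -1.0e+00] q [-3.940e-01  2.160e-01  1.748e+00 -1.000e-03  1.175e+00 -1.061e+00] F [-3.12 -0.7  10.89] T [-0.169  0.545  0.003] open 14.7 grip 6.186917388404254
shift [ 0.0035 -0.0006 -0.01  ] turn -0.1102
top [(0.0, np.float64(0.175), 78), (0.192, np.float64(0.035), 95), (0.319, np.float64(0.297), 78), (1.942, np.float64(0.113), 91), (2.112, np.float64(0.048), 95), (2.491, np.float64(0.087), 44), (-2.365, np.float64(0.109), 88), (-2.125, np.float64(0.153), 60), (-1.776, np.float64(0.476), 63), (-0.048, np.float64(0.048), 79)]
[]
side [(2.5, np.float64(0.079), 65), (-1.697, np.float64(0.327), 19), (-1.305, np.float64(0.484), 18)]
[(array([314.6, 175.5,  32.5,  10.4]), 0.56)]
```

play_rows(
  plan=[
    [15,[0,0,0],0.03],
    [15,[0,0,0],0.06],
    [15,[0,0,0],0.09],
    [15,[0,0,0],0.12],
    [15,[0,0,0],0.15],
    [15,[0,0,0],0.18],
    [15,[0,0,0],0.21],
    [15,[0,0,0],0.24],
    [15,[0,0,0],0.27],
    [15,[0,0,0],0.3],
  ],
)

```text
time_s: 9.15
eef_pos: [0.5416, -0.0978, 0.1212]
eef_rot: [0.002, 0.797, 0.603, 0.001]
wrist_force: [-1.7, -2.2, 10.9]
opening: 0.18
grasp_force: 7.3
```

```bash
python3 look.py
```

```text
t 9.15 pos [ 0.5416 -0.0978  0.1212] yaw 1.2954 tilt [-0.0014  0.0038 -1.    ] q [-3.940e-01  2.160e-01  1.748e+00 -1.000e-03  1.174e+00 -1.180e-01] F [-1.66 -2.18 10.86] T [-0.221  0.247  0.104] open 15.4 grip 7.32033436303027
shift [ 0.0019 -0.0047 -0.0095] turn -0.4105
top [(0.0, np.float64(0.161), 82), (0.288, np.float64(0.323), 79), (1.571, np.float64(0.083), 48), (1.955, np.float64(0.109), 92), (2.195, np.float64(0.035), 95), (-1.776, np.float64(0.48), 63), (-0.048, np.float64(0.048), 83)]
[]
side [(1.553, np.float64(0.07), 63), (-1.881, np.float64(0.484), 17), (-1.326, np.float64(0.319), 16)]
[(array([311.8, 173.7,  31.6,  20.2]), 0.7), (array([281.1, 128.3,  34.2,  51.2]), 0.59)]
```

play_rows(
  plan=[
    [15,[0,0,0],0.03],
    [15,[0,0,0],0.06],
    [15,[0,0,0],0.09],
    [15,[0,0,0],0.12],
    [15,[0,0,0],0.15],
    [15,[0,0,0],0.18],
    [15,[0,0,0],0.21],
    [15,[0,0,0],0.24],
    [15,[0,0,0],0.27],
    [15,[0,0,0],0.3],
  ],
)

```text
time_s: 10.35
eef_pos: [0.5418, -0.0981, 0.1213]
eef_rot: [0.002, 0.984, 0.175, 0.002]
wrist_force: [-0.5, -2.1, 8.8]
opening: 0.174
grasp_force: 6.5
```

```bash
python3 look.py
```

```text
t 10.35 pos [ 0.5418 -0.0981  0.1213] yaw 0.3528 tilt [ 0.0024  0.004  -1.    ] q [-3.940e-01  2.160e-01  1.748e+00 -1.000e-03  1.174e+00  8.250e-01] F [-0.46 -2.15  8.84] T [-0.363  0.23   0.074] open 14.9 grip 6.477069427783135
shift [-0.0028 -0.0053 -0.0092] turn -0.7105
top [(0.0, np.float64(0.118), 81), (0.131, np.float64(0.031), 95), (0.205, np.float64(0.022), 95), (0.266, np.float64(0.467), 56), (1.95, np.float64(0.196), 92), (2.26, np.float64(0.026), 95), (-1.776, np.float64(0.493), 63), (-0.048, np.float64(0.048), 82)]
[(array([341.3, 230.6,  11. ,   6.9]), 0.55)]
side [(0.615, np.float64(0.083), 71), (-1.676, np.float64(0.532), 11)]
[(array([311.2, 168.9,  44.2,  18.4]), 0.64)]
```

play_rows(
  plan=[
    [15,[0,0,0.001],0.03],
    [15,[0,0,0.002],0.06],
    [15,[0,0,0.002],0.09],
    [15,[0,0,0.002],0.12],
    [15,[0,0,0.002],0.15],
    [15,[0,0,0.002],0.18],
    [15,[0,0,0.002],0.21],
    [15,[0,0,0.002],0.24],
    [15,[0,0,0.002],0.27],
    [15,[0,0,0.002],0.29],
  ],
)

```text
time_s: 11.55
eef_pos: [0.5418, -0.0986, 0.1208]
eef_rot: [0.001, 0.961, -0.275, 0.002]
wrist_force: [-2.9, -4.1, 10.9]
opening: 0.177
grasp_force: 7.1
```

```bash
python3 look.py; python3 -c "
from h import *
c=camera('side'); save(c,'side5.png',(265,120,70,60),8)"
```

```text
t 11.55 pos [ 0.5418 -0.0986  0.1208] yaw -0.5578 tilt [ 0.0051  0.0013 -1.    ] q [-0.394  0.216  1.748 -0.002  1.172  1.735] F [-2.89 -4.13 10.95] T [-0.739  0.381  0.081] open 15.1 grip 7.104249218828045
shift [-0.0066 -0.002  -0.0106] turn 0.9996
top [(0.0, np.float64(0.109), 76), (0.201, np.float64(0.004), 95), (0.323, np.float64(0.323), 79), (1.95, np.float64(0.157), 88), (2.247, np.float64(0.044), 94), (-2.055, np.float64(0.759), 41), (-0.048, np.float64(0.048), 78)]
[(array([348.2, 230.8,  20.1,   6.5]), 0.47), (array([352.8, 158. ,  17.8,  20.8]), 0.45)]
side [(-1.636, np.float64(0.846), 15), (-0.284, np.float64(0.079), 75)]
[(array([305.6, 173.6,  14.1,   5.8]), 0.42)]
```

View pics/side5.png

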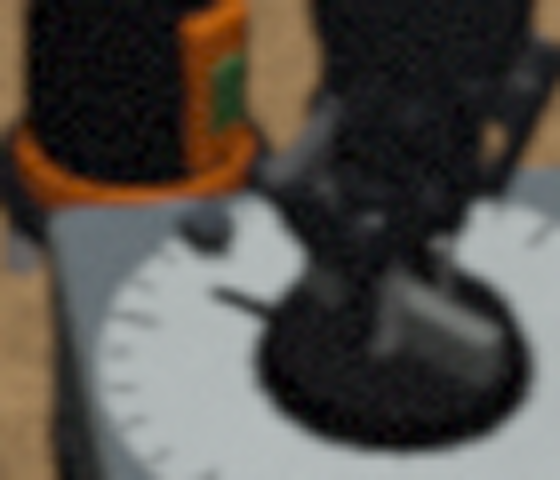

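play_rows(
  plan=[
    [15,[0,0,0],0.02],
    [15,[0,0,0],0.04],
    [15,[0,0,0],0.055],
    [15,[0,0,0],0.068],
    [15,[0,0,0],0.075],
    [15,[0,0,0],0.075],
    [15,[0,0,0],0.075],
  ],
)

```text
time_s: 12.5
eef_pos: [0.5418, -0.0987, 0.1208]
eef_rot: [0.001, 0.923, -0.385, 0.002]
wrist_force: [-1.7, -4.4, 11.1]
opening: 0.177
grasp_force: 5.9
```

```bash
python3 look.py; python3 -c "
from h import *
c=camera('side'); save(c,'side6.png',(275,135,40,40),14)"
```

```text
t 12.5 pos [ 0.5418 -0.0987  0.1208] yaw -0.7902 tilt [ 5.3e-03  2.0e-04 -1.0e+00] q [-0.394  0.216  1.748 -0.002  1.172  1.968] F [-1.66 -4.36 11.11] T [-0.774  0.456  0.066] open 15.1 grip 5.912266445229761
shift [-0.007  -0.0008 -0.0106] turn 0.9256
top [(0.0, np.float64(0.113), 76), (0.14, np.float64(0.109), 94), (0.323, np.float64(0.353), 76), (1.95, np.float64(0.122), 88), (2.23, np.float64(0.07), 93), (-2.265, np.float64(0.428), 54), (-1.798, np.float64(0.511), 61), (-0.052, np.float64(0.052), 77)]
[(array([355.2, 232.4,   2.9,   4.9]), 0.45)]
side [(-1.68, np.float64(0.842), 13), (-0.515, np.float64(0.083), 70)]
[(array([312.9, 166.4,  39.3,  25.1]), 0.68)]
```

View pics/side6.png

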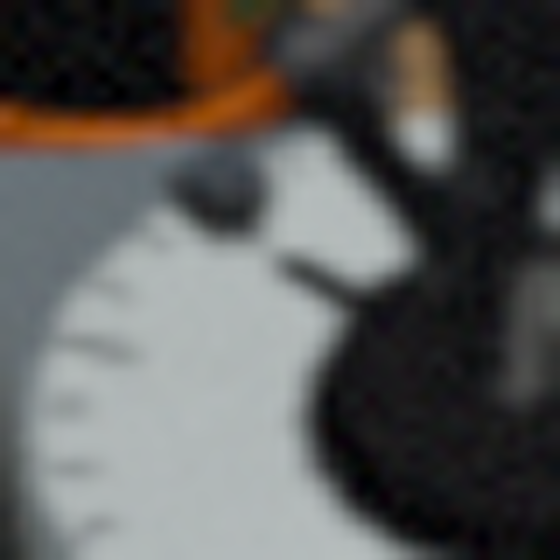

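play_rows(
  plan=[
    [15,[0,0,-0.01],0],
    [18,[0,0,-0.02],0],
    [22,[0,0,-0.04],0],
    [22,[0,0,-0.1],0],
    [22,[0,0,-0.2],0],
    [22,[0,0,-0.3],0],
    [22,[-0.26,0.44,-0.3],0],
    [22,[-0.26,0.44,-0.3],0],
    [22,[-0.26,0.44,-0.3],0],
    [22,[-0.26,0.44,-0.3],0],
  ],
)

```text
time_s: 13.75
eef_pos: [0.3444, -0.1449, 0.2382]
eef_rot: [-0.0, 0.923, -0.384, -0.0]
wrist_force: [-0.2, -1.4, 1.4]
opening: 0.259
grasp_force: 0.0
```

```bash
cat > fin.py <<'E'
from h import *
rel(.542,-.0985,.125,-.79)
for n in("top","side"):
    c=camera(n); k=plate(c,(.54,-.097)); print(n,k)
    for cc in (k,(.5405,-.0975)):
        a,g=polar(c,cc,.1305,np.arange(.058,.073,.001)); g=np.clip(170-g.mean(0),0,None); s=np.abs(np.angle(np.exp(1j*(a+.49))))<.15
        g=g*s*(g>40); sa=np.angle(np.exp(1j*a)); pt=(g*sa).sum()/g.sum()
        out=[round(pt,4)]
        for z in (.1305,.144):
            for r0,r1 in((.080,.086),(.086,.1)):
                h=np.clip(150-polar(c,cc,z,np.arange(r0,r1,.001))[1].mean(0),0,None)*(np.abs(sa+.49)<.16); h=h*(h>30)
                out.append(round((h*sa).sum()/h.sum(),4))
        print(" ptr, clip(z low: nose, body; z high: nose, body)",out)
    if n=="top":
        u,v=proj(c,[.61,-.133,.13])[0].astype(int); save(c,"top6.png",(u-25,v-20,50,45),12); print(u,v)
E
python3 fin.py
```

```text
t 13.75 pos [ 0.3444 -0.1449  0.2382] yaw -0.7885 tilt [-1.e-03  1.e-04 -1.e+00] q [-0.719 -0.341  2.026 -0.     1.457  1.64 ] F [-0.22 -1.39  1.37] T [-0.058  0.064 -0.002] open 22.1 grip 0.0
shift [ 0.2663 -0.4322  0.2827] turn 0.0005
top [ 0.53950065 -0.0966136   0.10368299]
 ptr, clip(z low: nose, body; z high: nose, body) [np.float64(-0.4658), np.float64(nan), np.float64(-0.4913), np.float64(-0.4789), np.float64(-0.4834)]
 ptr, clip(z low: nose, body; z high: nose, body) [np.float64(-0.4599), np.float64(-0.4868), np.float64(-0.4878), np.float64(-0.4784), np.float64(-0.4793)]
358 191
side [ 0.5420771  -0.09950037  0.10388364]
 ptr, clip(z low: nose, body; z high: nose, body) [np.float64(-0.4863), np.float64(nan), np.float64(-0.5135), np.float64(-0.4075), np.float64(-0.4628)]
 ptr, clip(z low: nose, body; z high: nose, body) [np.float64(-0.5225), np.float64(nan), np.float64(-0.5146), np.float64(-0.4011), np.float64(-0.4406)]fin.py:12: RuntimeWarning: invalid value encountered in scalar divide
  out.append(round((h*sa).sum()/h.sum(),4))
```

View pics/top6.png

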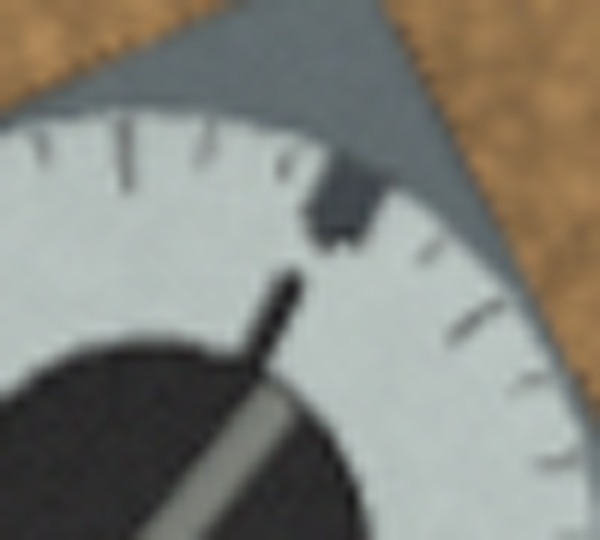

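```bash
python3 - <<'E'
from h import *
c=camera("top"); k=np.r_[.5400,-.0970]
print("yaw",proj(c,[[.54,-.097,.13],[.64,-.097,.13]]).round(2))
sa=None
for z,th,rs in((.1305,150,np.arange(.050,.080,.002)),(.1305,130,np.arange(.080,.104,.002)),(.144,130,np.arange(.078,.104,.002))):
    print("z",z)
    for r in rs:
        a,g=polar(c,k,z,[r]); sa=np.angle(np.exp(1j*a)); w=np.clip(th-g[0],0,None)*(np.abs(sa+.49)<.22)
        if w.sum()>200: print("  r %.3f ang %.4f  width_mm %.1f min %d"%(r,(w*sa).sum()/w.sum(),(w>w.max()/2).sum()*2*np.pi/1440*r*1e3,g[0][w>0].min()))
# rectified view: up = radial at -.487, 5 px/mm, z=.1305
S=6; b=-.487
yy,xx=np.mgrid[0:.060:1/(S*1e3),-.035:.035:1/(S*1e3)]; rad=.108-yy
X=k[0]+rad*np.cos(b)+xx*np.sin(b); Y=k[1]+rad*np.sin(b)-xx*np.cos(b)
uv=proj(c,np.stack([X,Y,np.full_like(X,.1305)],-1).reshape(-1,3)).astype(np.float32).reshape(*X.shape,2)
im=cv2.remap(c["image"],uv[...,0],uv[...,1],cv2.INTER_CUBIC)[...,::-1].copy(); cv2.line(im,(im.shape[1]//2,0),(im.shape[1]//2,im.shape[0]),(0,0,255),1)
cv2.imwrite("pics/rect.png",im); print(im.shape)
E
```

```text
yaw [[345.34 216.44]
 [345.52 181.24]]
z 0.1305
  r 0.050 ang -0.4828  width_mm 8.7 min 29
  r 0.052 ang -0.4633  width_mm 6.1 min 38
  r 0.054 ang -0.4668  width_mm 6.1 min 41
  r 0.056 ang -0.4656  width_mm 5.9 min 31
  r 0.058 ang -0.4632  width_mm 5.8 min 39
  r 0.060 ang -0.4638  width_mm 6.0 min 46
  r 0.062 ang -0.4653  width_mm 6.0 min 33
  r 0.064 ang -0.4629  width_mm 5.6 min 37
  r 0.066 ang -0.4621  width_mm 6.0 min 46
  r 0.068 ang -0.4642  width_mm 5.9 min 29
  r 0.070 ang -0.4624  width_mm 4.9 min 30
  r 0.072 ang -0.4623  width_mm 4.4 min 64
  r 0.074 ang -0.4609  width_mm 3.2 min 114
z 0.1305
  r 0.084 ang -0.4852  width_mm 5.1 min 77
  r 0.086 ang -0.4862  width_mm 7.1 min 62
  r 0.088 ang -0.4946  width_mm 11.9 min 55
  r 0.090 ang -0.4917  width_mm 13.4 min 57
  r 0.092 ang -0.4914  width_mm 13.6 min 68
  r 0.094 ang -0.4916  width_mm 13.5 min 64
  r 0.096 ang -0.4887  width_mm 13.0 min 67
  r 0.098 ang -0.4872  width_mm 13.7 min 70
  r 0.100 ang -0.4879  width_mm 13.5 min 68
  r 0.102 ang -0.4865  width_mm 14.2 min 70
z 0.144
  r 0.080 ang -0.4816  width_mm 3.8 min 94
  r 0.082 ang -0.4751  width_mm 6.1 min 69
  r 0.084 ang -0.4869  width_mm 9.9 min 56
  r 0.086 ang -0.4854  width_mm 12.8 min 51
  r 0.088 ang -0.4835  width_mm 13.4 min 67
  r 0.090 ang -0.4847  width_mm 13.4 min 64
  r 0.092 ang -0.4824  width_mm 13.2 min 65
  r 0.094 ang -0.4802  width_mm 13.5 min 70
  r 0.096 ang -0.4809  width_mm 13.4 min 70
  r 0.098 ang -0.4800  width_mm 14.1 min 69
  r 0.100 ang -0.4816  width_mm 15.3 min 76
  r 0.102 ang -0.5041  width_mm 21.4 min 89
(360, 421, 3)
```

View pics/rect.png

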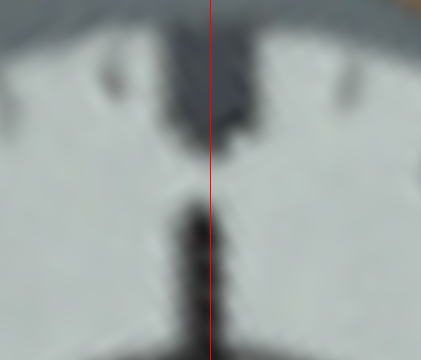

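```bash
cat > side.py <<'E'
from h import *
c=camera("side")
a,g=polar(c,(.542,-.0995),.1305,np.arange(.060,.072,.001)); sa=np.angle(np.exp(1j*a))
g=np.clip(150-g.mean(0),0,None)*(np.abs(sa+.49)<.13); print("side ptr",round((g*sa).sum()/g.sum(),4),"peak",g.max(),sa[g>20].min(),sa[g>20].max())
E
python3 side.py; python3 -c "
from h import *
rel(.540,-.0965,.130,-.68)
c=camera('top'); w=cloud(c); b=w[(w[...,2]>.163)&(np.hypot(w[...,0]-.54,w[...,1]+.097)<.06)]; m=b.mean(0); v=np.linalg.svd((b-m)[:,:2],full_matrices=False)[2]; print('bar',m,np.arctan(v[0][1]/v[0][0]),len(b))"
```

```text
side ptr -0.4829 peak 81.08333333333333 -0.5541420375082001 -0.41015237421866796
t 13.95 pos [ 0.3459 -0.1457  0.239 ] yaw -0.7925 tilt [ 1.3e-03 -6.0e-04 -1.0e+00] q [-0.718 -0.339  2.023  0.     1.456  1.645] F [ 0.08 -0.62  0.65] T [-0.009  0.029 -0.017] open 22.0 grip 0.0
shift [ 0.2527 -0.4319  0.273 ] turn -0.0358
bar [ 0.53895541 -0.09474618  0.17196176] -0.6599944293950571 137
```

play_rows(
  plan=[
    [24,[0.253,-0.432,0],-0.036],
    [24,[0.253,-0.432,0],-0.036],
    [24,[0.253,-0.432,0],-0.036],
    [24,[0.253,-0.432,0],-0.036],
    [24,[0.253,-0.432,0],-0.036],
    [24,[0.253,-0.432,0],-0.036],
    [24,[0.253,-0.432,0.1],-0.036],
    [24,[0.253,-0.432,0.13],-0.036],
    [24,[0.253,-0.432,0.13],-0.036],
  ],
)

```text
time_s: 14.9
eef_pos: [0.5381, -0.095, 0.1846]
eef_rot: [-0.0, 0.943, -0.332, -0.003]
wrist_force: [-0.2, -0.1, -0.7]
opening: 0.277
grasp_force: 0.0
```

```bash
python3 -c "
from h import *
rel(.540,-.0965,.130,-.68)"; python3 side.py
```

```text
t 14.9 pos [ 0.5381 -0.095   0.1846] yaw -0.6771 tilt [-0.0049  0.0015 -1.    ] q [-0.392  0.141  1.697 -0.     1.309  1.856] F [-0.17 -0.07 -0.67] T [ 0.003  0.028 -0.051] open 23.7 grip 0.0
shift [ 0.0068 -0.0004  0.1365] turn 0.0009
side ptr -0.4838 peak 82.08333333333333 -0.5585053606381865 -0.41015237421866796
```

play_rows(
  plan=[
    [24,[0.003,0,0],0],
    [24,[0.003,0,0.03],0],
    [24,[0.003,0,0.06],0],
    [24,[0.003,0,0.09],0],
    [24,[0.003,0,0.11],0],
    [24,[0.003,0,0.125],0],
    [24,[0.003,0,0.135],0],
    [15,[0.003,0,0.135],0],
    [15,[0.003,0,0.135],0],
    [15,[0.003,0,0.135],0],
  ],
)

```text
time_s: 15.95
eef_pos: [0.5413, -0.0967, 0.133]
eef_rot: [0.0, 0.943, -0.332, 0.0]
wrist_force: [-0.3, -1.1, -1.3]
opening: 0.175
grasp_force: 0.6
```

```bash
python3 -c "
from h import *
rel(.540,-.0965,.121,-.68)"; python3 side.py
```

```text
t 15.95 pos [ 0.5413 -0.0967  0.133 ] yaw -0.6769 tilt [ 4.e-04  2.e-04 -1.e+00] q [-0.393  0.202  1.738 -0.     1.201  1.855] F [-0.25 -1.15 -1.28] T [-0.13   0.17   0.005] open 14.9 grip 0.564197301864624
shift [-0.0029  0.0016  0.03  ] turn 0.001
side ptr -0.4835 peak 81.75 -0.5585053606381865 -0.41015237421866796
```

play_rows(
  plan=[
    [15,[-0.003,0.002,0.008],0],
    [15,[-0.003,0.002,0.016],0],
    [15,[-0.003,0.002,0.02],0],
    [15,[-0.003,0.002,0.024],0],
    [15,[-0.003,0.002,0.024],0],
  ],
)

```text
time_s: 16.5
eef_pos: [0.54, -0.0964, 0.1234]
eef_rot: [-0.0, 0.943, -0.332, 0.0]
wrist_force: [-1.8, 0.5, 6.4]
opening: 0.174
grasp_force: 2.6
```

play_rows(
  plan=[
    [15,[0,0,0.003],0],
    [15,[0,0,0.003],0],
  ],
)

```text
time_s: 16.7
eef_pos: [0.54, -0.0964, 0.1225]
eef_rot: [-0.0, 0.943, -0.332, 0.0]
wrist_force: [-2.2, 0.5, 7.2]
opening: 0.175
grasp_force: 3.5
```

```bash
python3 -c "
from h import *
rel(.540,-.0965,.121,-.68)"; python3 side.py
```

```text
t 16.7 pos [ 0.54   -0.0964  0.1225] yaw -0.6769 tilt [ 5.e-04 -2.e-04 -1.e+00] q [-0.393  0.212  1.749  0.     1.18   1.855] F [-2.17  0.52  7.24] T [ 0.161  0.365 -0.069] open 15.0 grip 3.5421501472592354
shift [0.0001 0.0002 0.0037] turn 0.001
side ptr -0.4768 peak 81.58333333333333 -0.5410520681182425 -0.41015237421866796
```

play_rows(
  plan=[
    [15,[0,0,0.004],0],
    [15,[0,0,0.004],0],
    [15,[0,0,0.004],0.01],
    [15,[0,0,0.004],0.02],
    [15,[0,0,0.004],0.02],
  ],
)

```text
time_s: 17.25
eef_pos: [0.5405, -0.0967, 0.1216]
eef_rot: [0.0, 0.932, -0.362, 0.001]
wrist_force: [-2.3, -0.1, 8.7]
opening: 0.178
grasp_force: 5.5
```

```bash
python3 side.py; python3 side.py
```

```text
side ptr -0.4975 peak 84.16666666666667 -0.5628686837681711 -0.43196898986859655
side ptr -0.4977 peak 85.66666666666667 -0.5628686837681711 -0.43196898986859655
```

play_rows(
  plan=[
    [15,[0,0,0],0.002],
    [15,[0,0,0],0.002],
    [15,[0,0,0],0.002],
  ],
)

```text
time_s: 17.65
eef_pos: [0.5405, -0.0967, 0.1216]
eef_rot: [0.0, 0.931, -0.364, 0.001]
wrist_force: [-2.4, 0.8, 8.6]
opening: 0.172
grasp_force: 5.8
```

```bash
python3 side.py; python3 side.py
```

```text
side ptr -0.4974 peak 85.33333333333333 -0.5628686837681711 -0.43196898986859655
side ptr -0.4977 peak 85.58333333333333 -0.5628686837681711 -0.43196898986859655
```

play_rows(
  plan=[
    [15,[0,0,0.002],0],
    [15,[0,0,0.002],0.003],
    [15,[0,0,0.002],0.003],
  ],
)

```text
time_s: 18.05
eef_pos: [0.5405, -0.0967, 0.121]
eef_rot: [0.0, 0.929, -0.369, 0.001]
wrist_force: [-3.7, -0.5, 10.5]
opening: 0.174
grasp_force: 6.4
```

```bash
python3 side.py; python3 side.py
```

```text
side ptr -0.5057 peak 77.41666666666667 -0.5672320068981576 -0.4406956361285677
side ptr -0.5059 peak 78.0 -0.5672320068981576 -0.4450589592585541
```

Target was about -0.503 and it reads -0.506, so I'll lift straight up and verify from the top.

play_rows(
  plan=[
    [15,[0,0,-0.01],0],
    [18,[0,0,-0.02],0],
    [22,[0,0,-0.04],0],
    [22,[0,0,-0.1],0],
    [22,[0,0,-0.2],0],
    [22,[0,0,-0.3],0],
    [22,[-0.26,0.44,-0.3],0],
    [22,[-0.26,0.44,-0.3],0],
    [22,[-0.26,0.44,-0.3],0],
    [22,[-0.26,0.44,-0.3],0],
  ],
)

```text
time_s: 19.15
eef_pos: [0.3458, -0.1518, 0.2392]
eef_rot: [0.0, 0.93, -0.368, -0.0]
wrist_force: [-0.7, -0.7, 0.1]
opening: 0.255
grasp_force: 0.0
```

```bash
python3 side.py; python3 - <<'E'
from h import *
print(get_obs()["eef_pos"])
P_=[];Z=[];
for i in range(3):
    c=camera("top"); k=(.54,-.097)
    def m(z,th,rs):
        o=[]
        for r in rs:
            a,g=polar(c,k,z,[r]); sa=np.angle(np.exp(1j*a)); w=np.clip(th-g[0],0,None)*(np.abs(sa+.49)<.2); o.append((w*sa).sum()/w.sum())
        return round(np.mean(o),4)
    print("ptr",m(.1305,150,np.arange(.054,.073,.002)),"clip top",m(.144,130,np.arange(.084,.100,.002)),"clip base",m(.1305,130,np.arange(.086,.1,.002)))
w=cloud(c); b=w[(np.hypot(w[...,0]-.54,w[...,1]+.097)<.044)&(w[...,2]<.16)]; print("face z",np.nanmedian(b[:,2]))
for l,p in(("level",0),("tray",0),("meter",0),("spool",0)):
    r=masks_of(c,l); print(l,[(round(q["conf"],2),np.round(q["rect"])) for q in r[:2]])
E
```

```text
side ptr -0.514 peak 78.0 -0.5846852994180998 -0.4450589592585541
[ 0.34020994 -0.1527397   0.23851833]
ptr -0.4951 clip top -0.4832 clip base -0.49
ptr -0.4951 clip top -0.483 clip base -0.49
ptr -0.4949 clip top -0.4829 clip base -0.4898
face z 0.15225711930230287
level [(0.94, array([407., 167.,  48.,  44.]))]
tray [(0.66, array([276., 263.,  34.,  43.]))]
meter [(0.78, array([295., 180.,  60.,  52.]))]
spool [(0.84, array([351., 158.,  18.,  20.]))]
```

```bash
python3 -c "
from h import *
print(hand_in())"
```

```text
the job is handed in; nothing more can be done
None
```

I pressed and turned the knob until the pointer stood at the clip's nose, within about 0.01 rad (under 1 mm at the tip). The knob has sprung up and the arm is clear. The level, tray, meter, spool and clip show no movement in the images, and the job was handed in at about 20 s of the 72 s allowed.

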